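# Set the test level by three clicks and start the amplifier test

## Robot

A 6-joint arm with a two-finger parallel gripper is mounted at the origin on the work surface. World frame = base frame: x ahead of the robot, y to its left, z up, the work surface at z = 0. Lengths are in mm, angles in rad, forces in N, time in s.
With the tool pointing down it reaches from about 350 to 850 mm from the base axis. Payload 8.1 kg.
Tool frame: the origin (TCP) lies on the centre line of the jaws, within the pads' length; the fingertips stand 19 mm ahead of it and the grasp point (between the pads) is the TCP (bot.tip_extent is the z of the fingertips in the tool frame, in mm); z points along the fingers, y is the line along which they close (so a half turn about z gives the same grasp; the last joint's range is limited). The gripper opens to 85 mm and grips with 20 to 120 N. Pads are 22 mm wide; open, the fingers measure 114 mm over their backs; the gripper's body (76 mm by 85 mm) begins 54 mm behind the grasp point. The pads swing forward as they close: fully open they stand 13 mm farther back than shut.
Start: joints at [-1.323, 0.13, 1.488, -0, 1.523, -0.085], TCP at [196.035, -567.077, 250.292] pointing down, gripper open.
Joint ranges: [-2.96, 2.96], [-0.89, 2.26], [0.02, 2.5], [-1.34, 4.48], [0, 2.73], [-2.66, 2.66]. Speed limits (rad/s): [2.39, 2.39, 2.79, 3.14, 3.14, 3.14].

## Interface

Orientations are given as [roll, pitch, yaw] about the fixed x, y, z axes, in that order (R = Rz(yaw) Ry(pitch) Rx(roll)).
In Python, from bench import bot gives the robot as it stands.
- The arm moves only by the tool drive_tool, never from a script. Its argument "commands" is a list of rows, each an object with "xyz": the shift along the tool's x, y, z in m, a list of three; "dr": the turn, a rotation vector about the tool's x, y, z in rad, a list of three. A call has 1 to 8 rows; each row is the pose to reach, as a shift and turn from the pose commanded when the call began, along the tool's axes at that moment; what a row does not reach only later rows make up. A row lasts 1/10 s, in which the tool goes at most 50 mm and 8.59 degrees, less where a joint would pass 70% of its speed; a pose out of reach is approached as far as the arm can. A call with a gripper value outside its range is refused whole. "fingers" is the finger opening in m, from 0 to 0.0854, set as the call begins (left out, the last holds). The fingers move at their own pace and stop on an object; "squeeze" is the grip in N (left out, the last holds). Time passes only in rows, so rows that repeat a pose let the fingers close. It gives the time, the measured TCP pose, the force, the opening and the grip force at its end, in the units of the state.
- bot.sense(): the state, without advancing time (a new reading comes with each control period).
- bot.grab_frame(name): name is "scene" or "top" or "wrist"; returns (picture, depth): 420x560x3 uint8, red, green, blue; 420x560 float32, mm along the optical axis (not along the pixel's ray), 0 where there is no reading.
- bot.camera_info(name): a dict with "fx", "fy", "cx", "cy" (pixels), "D" ([k1, k2, p1, p2, k3] as OpenCV has them; the pictures are not rectified), "extrinsics" (4x4, takes a point from camera to world coordinates). Camera axes: x right, y down, z forward; pixel columns grow to the right and rows downward; lengths in mm; the calibration is good to about 2 mm. A picture is of the moment at which its call begins: read the wrist's pose just before it. camera_info takes no time and is no camera call; for the wrist camera it gives the pose at the moment of the call.
- bot.job_done(): hands the job in; it is judged then, once.
Trained networks look in the newest picture that a camera, given by its name, has taken for a name from the list of things; names that differ only in an ending like _2 or _b are one class to them, and where a whole thing is asked for, a point or a joint stands for the part that bears it (a point fixed in the world has none). Each returns a list of dicts, best first, with "p" (0 to 1); they miss things now and then, are a little off and sometimes report something else, mostly with a low value. They report only what shows in the picture. A call takes as long as a camera call.
- bot.search_frame(camera, thing): "pixel" ([column, row] in pixels, amid what is visible of it).
- bot.pinpoint(camera, thing): "pixel" ([column, row] in pixels: a listed point, or the origin of a listed thing).
The state is a dict: "t": time; "joint_pos": joint angles; "joint_velocities": joint speeds; "effort": joint torques, N m; "tool_pos": TCP position; "orientation": TCP orientation; "ft_force": force on the tool from outside, world axes, zero at the start; "ft_torque": the same for the moment, N m; "gripper_width": finger opening in mm; "finger_force": force on a finger pad.
Only numpy, scipy, OpenCV 4.12 (cv2) and the standard library are available. Lean on these libraries where they do the work, as an engineer would, in place of code of your own. Each camera call takes 0.05 s, during which the arm holds its last target. There are 200 camera calls.

## Task

Set the drive level for the amplifier on the bench and start its test: on the grey test set, push the level lever back against the stop at the robot's end of its slot, then push it away again through its clicks, counting by feel, and leave it resting in the third click from the stop, never going past that click. Then press the green start key fully down and let it come up again. Only push and press with the fingertips or the outside of the fingers: do not squeeze or force the lever, do not press the start key before the level is set, and leave the red stop key and the loose things alone.

Things in the scene. Friction and masses are not known exactly. Their poses are not given: they have to be found in the camera images.
- testset: Test set: grey console, dark level top panel 85 mm up, fixed, 240 (x) x 340 (y) mm. Origin under its centre on the bench; x points away from the robot (turned up to 17 degrees), y left. In its frame, mm: lever slot along x at y -65, lever middle at x -45 when home; range knob 18 high at (-55, 130); meter 9 high, x 4 to 76, y 15 to 135; terminals 22 high at x 100, y -20 to 125.
- level_lever (a joint): Level lever's distance from its stop, m: 0 at the robot's end of the slot, growing along the test set's x to 0.084. Notch every 12 mm, an engraved line at each; third click 0.036. Starts in click 1 or 2. Play 1 mm. A push of 5 to 8 N moves it up out of a notch; half-way to the next (6 mm) the push drops and a spring snaps it in, where it stays. The stop is rubbery. Over 30 N counts as forcing.
- lever_cap (a point): Middle of the level lever's cap: a black block with white lines, 16 mm along the slot, 26 mm across it, 20 mm high, its underside 20 mm and its top 40 mm above the panel, on a thin steel stem (10 x 4 mm). Push it on the side of the cap, along the slot.
- start_key (a joint): How far the green start key is pressed, m: 0 up, 0.006 fully down. It springs back. Fully down takes 5 N.
- start_key_top (a point): Centre of the top of the green start key, a round cap 26 mm across, its top 22 mm above the panel (10 mm proud of its black collar, 42 mm across).
- stop_key (a joint): How far the red stop key is pressed, m: 0 up, 0.006 fully down. Do not press it.
- stop_key_top (a point): Centre of the top of the red stop key, same shape as the green one, 55 mm to its left.
- amp: The amplifier under test: black case with a gold front, 440 mm wide, 400 mm deep with its knobs, 170 mm high with its foam pad, fixed, on the left of the bench; its front, with knobs, faces the test set. Origin under its centre.
- volume_knob_mid (a point): A spare champagne-gold volume knob, 42 mm across, 25 mm tall, standing loose on the test set's top panel in its far right corner, beyond and to the right of the lever; point half-way up its middle. Leave it there.
- screwdriver_mid (a point): Screwdriver with a yellow handle, 190 mm long, 26 mm thick, lying on the bench at the right of the test set; point at its middle. Leave it.
- tape_roll_mid (a point): Roll of blue tape, 100 mm across, 25 mm tall, lying on the bench right of the test set's far part; point at its centre. Leave it.
- brush_mid (a point): Dusting brush with a wooden handle, 180 mm long, 20 mm thick, lying on the bench right of the screwdriver; point at its middle. Leave it.
- spare_foot_mid (a point): Spare gold amplifier foot, 52 mm across, 18 mm tall, standing on the bench close to the test set's left side; point at its centre. Leave it.

How it is judged (in metres and radians):
On the way, in this order (a step that is already met when the one before it is completed fails the run):
1. the level lever has been pushed home against its stop (value of joint level_lever below 0.004 m), for 0.1 s.
2. the lever rests in the third click from the stop (value of joint level_lever between 0.032 and 0.04 m), for 0.3 s.
3. the green start key is pressed fully down (value of joint start_key above 0.005 m), for 0.05 s.
At the end, for the whole second after the job is handed in: The level lever rests in the third click (within 4 mm of 36 mm from its stop), both keys are up again, and the loose things stand within 15 mm of where they began (all of step 2 and value of joint each of start_key, stop_key below 0.002 m and velocity of joint level_lever between -0.01 and 0.01 m/s and distance of each of volume_knob_mid, screwdriver_mid, tape_roll_mid, brush_mid, spare_foot_mid from where it was at the start of the episode below 0.015 m); the robot touches nothing.
It fails at once if the lever was run past the third click (more than 43 mm from its stop) (value of joint level_lever above 0.043 m).
It fails at once if the start key was pressed while the lever was not in the third click (value of joint start_key above 0.003 m and not (value of joint level_lever between 0.031 and 0.041 m)).
It fails at once if the red stop key was pressed (value of joint stop_key above 0.003 m).
It fails at once if the lever was squeezed or forced (more than 30 N) (contact force between the fingers and level_lever above 30 N).
It fails at once if a loose thing was lifted, carried or pushed more than 15 mm (distance of any of volume_knob_mid, screwdriver_mid, tape_roll_mid, brush_mid, spare_foot_mid from where it was at the start of the episode above 0.015 m).
It also fails if it takes over 58 s, if anything falls off the work surface, if the arm or the gripper's body presses on something with over 40 N, if the wrist force passes 120 N, or if a joint passes its speed limit or range.

## Working session

There is one attempt and no reset: what is moved stays moved. The work goes in short steps, Python scripts to look and compute and a tool call to move; the robot and the scene stay as the last step left them, time stands still between calls to the robot, and variables do not carry over. Pictures are saved under pics/ and viewed, at most 10 in all, crops included, and the job is handed in when it is done.

Besides the shell and the picture viewer there is one more tool, called in YAML: its name, and indented under it one key for each argument. drive_tool: Moves the arm, as the interface text tells. Its arguments: {"type":"object","properties":{"commands":{"type":"array","items":{"type":"object","properties":{"xyz":{"type":"array","items":{"type":"number"}},"dr":{"type":"array","items":{"type":"number"}}}}},"fingers":{"type":"number"},"squeeze":{"type":"number"}},"required":["commands"]}

```bash
mkdir -p pics
cat > h.py <<'E'
import numpy as np, cv2
from bench import bot
def ray(cam,px):
    c=bot.camera_info(cam) if isinstance(cam,str) else cam
    K=np.array([[c['fx'],0,c['cx']],[0,c['fy'],c['cy']],[0,0,1.]])
    u=cv2.undistortPoints(np.array([[px]],float),K,np.array(c['D'],float))[0,0]
    E=np.array(c['extrinsics']); return E[:3,3],E[:3,:3]@np.array([u[0],u[1],1.])
def on_z(cam,px,z):
    o,d=ray(cam,px); return o+d*(z-o[2])/d[2]
def at_depth(cam,px,dep):
    o,d=ray(cam,px); x,y=int(round(px[0])),int(round(px[1])); return o+d*np.median(dep[y-1:y+2,x-1:x+2])
E
python3 - <<'E'
from h import *
np.set_printoptions(precision=1,suppress=True)
print(bot.sense()); print(bot.tip_extent)
ims={}
for cam in ['top','scene']:
    im,d=bot.grab_frame(cam); cv2.imwrite(f'pics/{cam}0.png',im[:,:,::-1])
    for n,z in [('lever_cap',115),('start_key_top',107),('stop_key_top',107),('volume_knob_mid',97.5),('testset',0),('spare_foot_mid',9),('amp',0)]:
        for r in bot.pinpoint(cam,n)[:2]:
            p=r['pixel']; print(cam,n,round(r['p'],2),np.array(p),on_z(cam,p,z),at_depth(cam,p,d))
E
```

```text
{'t': 0.0, 'joint_pos': array([-1.3,  0.1,  1.5,  0. ,  1.5, -0.1]), 'joint_velocities': array([ 0.,  0.,  0., -0., -0.,  0.]), 'effort': array([ -0. , -56.9, -50.1,  -0. ,   0. ,   0. ]), 'tool_pos': array([ 195.9, -566.6,  249.2]), 'orientation': array([-3.1, -0. ,  0.3]), 'ft_force': array([-0.2, -0.2, -0. ]), 'ft_torque': array([-0.,  0., -0.]), 'finger_force': 0.0, 'gripper_width': 85.46373942649427}
19.0
top lever_cap 0.39 [374.1 217.4] [ 584.5 -139.5  115. ] [ 583.5 -137.   124.7]
top start_key_top 0.56 [339.5 235.3] [538.1 -50.6 107. ] [538.2 -50.8 105.7]
top stop_key_top 0.5 [322.9 240.4] [524.6  -7.6 107. ] [524.6  -7.7 106.1]
top volume_knob_mid 0.71 [390.1 182.6] [ 679.9 -189.1   97.5] [ 677.3 -185.2  110.6]
top testset 0.89 [342.8 220.9] [586.  -78.5   0. ] [577.8 -63.6  84.4]
top spare_foot_mid 0.62 [388.2 181.6] [ 700.5 -210.3    9. ] [ 680.  -180.3  110.2]
top spare_foot_mid 0.56 [270.6 236.5] [539.1 128.2   9. ] [538.6 128.1  17.6]
scene lever_cap 0.47 [194.4 221.4] [ 584.5 -141.   115. ] [ 592.4 -142.4  124.6]
scene stop_key_top 0.39 [231.5 193.4] [526.6  -5.8 107. ] [526.7  -5.9 107.1]
scene volume_knob_mid 0.46 [190.2 259.5] [ 685.7 -191.5   97.5] [ 695.4 -192.7  111.5]
scene testset 0.91 [220.8 245.2] [611.3 -84.5   0. ] [ 671.6 -100.8   86.7]
scene spare_foot_mid 0.52 [279.1 202.6] [546.1 144.9   9. ] [554.1 140.5  19.4]
```

Run:
```python
import cv2
a=cv2.imread('pics/top0.png')[130:310,240:440]; cv2.imwrite('pics/top0c.png',cv2.resize(a,None,fx=3.3,fy=3.3,interpolation=cv2.INTER_CUBIC))
```

```text
(no output)
```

View pics/top0c.png

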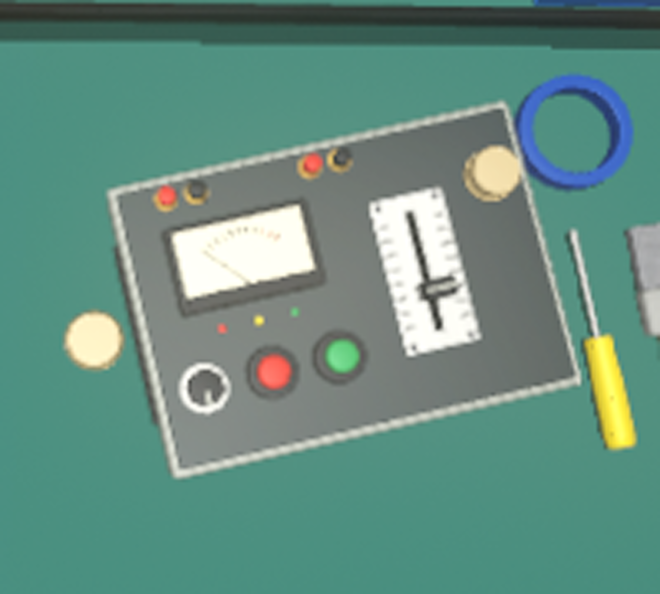

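View pics/scene0.png

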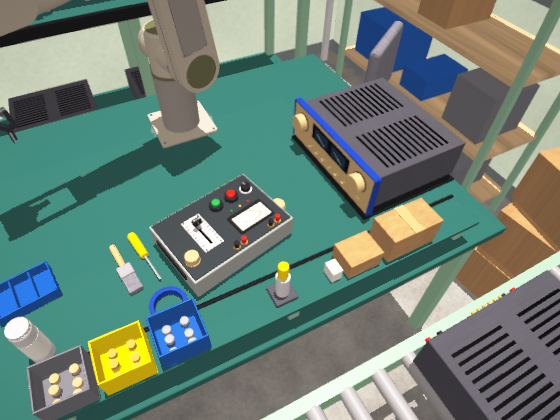

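The top crop shows the console turned about +15°. The panel corners are at about (177,475), (578,382), (503,103) and (112,190), the lever cap at (437,288), the green key at (343,357) and the red key at (274,371). The scene picture agrees with this.

```bash
cat >> h.py <<'E'
def fitpose(local,world):
    L=np.array(local,float)[:,:2];W=np.array(world,float)[:,:2]
    lc,wc=L.mean(0),W.mean(0); H=(L-lc).T@(W-wc)
    a=np.arctan2(H[0,1]-H[1,0],H[0,0]+H[1,1]); R=np.array([[np.cos(a),-np.sin(a)],[np.sin(a),np.cos(a)]])
    t=wc-R@lc; return a,t,R,(L@R.T+t-W)
E
python3 - <<'E'
from h import *
np.set_printoptions(precision=1,suppress=True)
c=bot.camera_info('top')
px=[(177,475),(578,382),(503,103),(112,190)]
W=[on_z(c,(p[0]/3.3+240,p[1]/3.3+130),85) for p in px]
print(np.array(W))
a,t,R,e=fitpose([(-120,170),(-120,-170),(120,-170),(120,170)],W); print(np.degrees(a),t,'\n',e)
for n,z,p in [('cap',125,(437,288)),('green',107,(343,355)),('red',107,(274,370)),('knob',110,(494,171))]:
    w=on_z(c,(p[0]/3.3+240,p[1]/3.3+130),z); print(n,w,R.T@(w[:2]-t))
print('home lever',R@[-45,-65]+t, np.array(c['extrinsics'])[:3,3])
s=bot.sense();print(s['orientation'])
w=bot.camera_info('wrist');E=np.array(w['extrinsics']);print(E, w['fx'])
E
```

```text
[[ 437.8   66.5   85. ]
 [ 513.3 -255.    85. ]
 [ 741.6 -201.    85. ]
 [ 665.6  119.9   85. ]]
13.262224628195026 [589.6 -67.4] 
 [[-4.1  4. ]
 [-1.5 -5.3]
 [ 3.8 -4.3]
 [ 1.8  5.7]]
cap [ 583.7 -132.7  125. ] [-20.6 -62.2]
green [532.3 -62.1 107. ] [-54.5  18.3]
red [520.2  -7.9 107. ] [-53.9  73.9]
knob [ 679.5 -184.3  110. ] [  60.8 -134.5]
home lever [ 560.7 -141. ] [ 476.1  118.7 1120.7]
[ 3.1 -0.   0.3]
[[   0.3   -0.9   -0.3  265.3]
 [  -0.9   -0.3   -0.1 -542. ]
 [   0.     0.3   -1.   372.9]
 [   0.     0.     0.     1. ]] 289.5460302568189
```

The panel fit gives a yaw of about 13.3°, the lever near click 2 (about 24 mm), and the green key at local (-55, 18). I'll move above it with the fingers shut for a closer look with the wrist camera.

drive_tool:
  commands:
    - {"xyz": [0.048,-0.031,0],"dr": [0,0,0.02]}
    - {"xyz": [0.09,-0.06,0],"dr": [0,0,0.05]}
    - {"xyz": [0.13,-0.087,0],"dr": [0,0,0.1]}
    - {"xyz": [0.17,-0.113,0],"dr": [0,0,0.1]}
    - {"xyz": [0.21,-0.139,0],"dr": [0,0,0.1]}
    - {"xyz": [0.25,-0.165,0],"dr": [0,0,0.1]}
    - {"xyz": [0.29,-0.191,0],"dr": [0,0,0.1]}
    - {"xyz": [0.33,-0.217,0],"dr": [0,0,0.1]}
  fingers: 0
  squeeze: 20

```text
t: 1.6
tool_pos: [438.0, -252.5, 250.7]
orientation: [3.141, -0.001, 0.233]
ft_force: [0.1, -1.5, -0.7]
gripper_width: 0.4
finger_force: 0.0
```

drive_tool:
  commands:
    - {"xyz": [0.038,-0.03,0]}
    - {"xyz": [0.076,-0.06,0]}
    - {"xyz": [0.114,-0.09,0]}
    - {"xyz": [0.14,-0.11,0]}
    - {"xyz": [0.154,-0.12,0]}
    - {"xyz": [0.154,-0.12,0]}
    - {"xyz": [0.154,-0.12,0]}

```text
validation failed for argument at $.co...
```

Run:
```python
from h import *
np.set_printoptions(precision=1,suppress=True)
s=bot.sense();print(s['t'],s['tool_pos'],s['orientation']*57.3,bot.tip_extent)
c=bot.camera_info('wrist'); im,d=bot.grab_frame('wrist'); cv2.imwrite('pics/w1.png',im[:,:,::-1]); np.savez('w1.npz',d=d,**{k:np.array(v) for k,v in c.items()})
for n,z in [('lever_cap',115),('start_key_top',107),('stop_key_top',107),('volume_knob_mid',97.5),('testset',0)]:
    for r in bot.pinpoint('wrist',n)[:2]:
        p=r['pixel']; print(n,round(r['p'],2),np.array(p),on_z(c,p,z),at_depth(c,p,d))
```

```text
1.6 [ 438.  -252.5  250.7] [180.   -0.   13.3] 19.0
start_key_top 0.62 [82.4 41.1] [533.2 -59.8 107. ] [533.3 -59.  105.7]
stop_key_top 0.66 [15.1 41.1] [520.8  -4.7 107. ] [520.9  -3.7 105.8]
testset 0.82 [151.5  13. ] [589.4 -64.9   0. ] [ 571.4 -102.8   83.6]
```

View pics/w1.png

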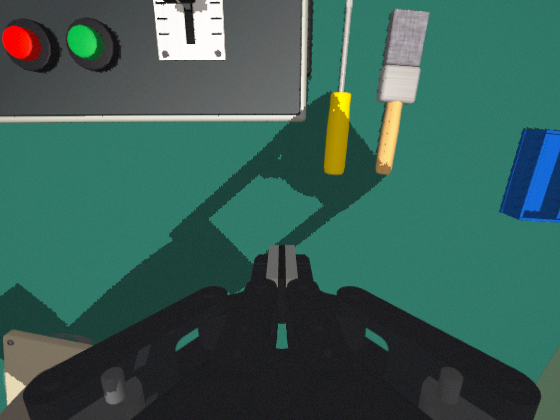

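The picture shows the red key at (20,43), the green key at (87,43), the robot end of the slot at (190,45), and the shut fingers at (282,260). The console edges lie square to the tool. The move was refused because the rows had no dr, so I'll send it again.

drive_tool:
  commands:
    - {"xyz": [0.038,-0.03,0],"dr": [0,0,0]}
    - {"xyz": [0.076,-0.06,0],"dr": [0,0,0]}
    - {"xyz": [0.114,-0.09,0],"dr": [0,0,0]}
    - {"xyz": [0.14,-0.11,0],"dr": [0,0,0]}
    - {"xyz": [0.154,-0.12,0],"dr": [0,0,0]}
    - {"xyz": [0.154,-0.12,0],"dr": [0,0,0]}
    - {"xyz": [0.154,-0.12,0],"dr": [0,0,0]}

```text
t: 2.6
tool_pos: [558.6, -103.4, 250.0]
orientation: [3.141, 0.001, 0.232]
ft_force: [-0.0, -0.4, -1.4]
gripper_width: 0.0
finger_force: 0.0
```

Run:
```python
from h import *
np.set_printoptions(precision=1,suppress=True)
s=bot.sense();print(s['t'],s['tool_pos'],s['orientation']*57.3,bot.tip_extent)
c=bot.camera_info('wrist'); im,d=bot.grab_frame('wrist'); cv2.imwrite('pics/w2.png',im[:,:,::-1]); np.savez('w2.npz',d=d,**{k:np.array(v) for k,v in c.items()})
for n,z in [('lever_cap',115),('start_key_top',107),('stop_key_top',107),('volume_knob_mid',97.5),('testset',0)]:
    for r in bot.pinpoint('wrist',n)[:2]:
        p=r['pixel']; print(n,round(r['p'],2),np.array(p),on_z(c,p,z),at_depth(c,p,d))
```

```text
2.6 [ 558.6 -103.4  250. ] [180.    0.1  13.3] 19.0
lever_cap 0.9 [320.4 186.8] [ 581.5 -133.3  115. ] [ 583.2 -131.6  124. ]
lever_cap 0.53 [230.4 215.2] [535.9 -58.4 115. ] [532.7 -57.5 106.1]
start_key_top 0.26 [322.1 185.3] [ 581.7 -135.9  107. ] [ 584.8 -132.7  123.9]
stop_key_top 0.6 [174.2 213.8] [522.   -4.5 107. ] [521.3  -4.  105.4]
volume_knob_mid 0.58 [401.6  85.1] [ 683.5 -182.    97.5] [ 681.2 -178.   109.1]
testset 0.86 [256. 146.] [592.1 -61.4   0. ] [600.7 -66.8  84.3]
```

View pics/w2.png

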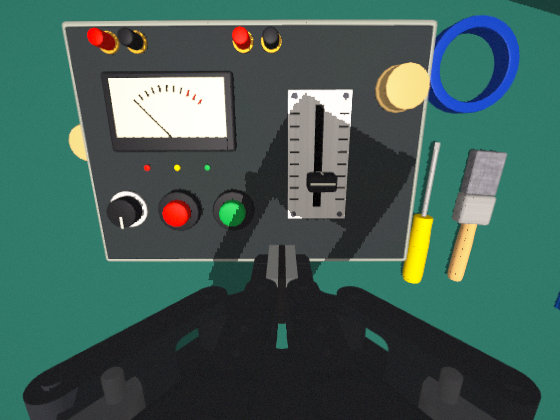

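The panel corners are at (107,261), (406,261), (436,22) and (65,24). The cap is at (321,182), the green key at (231,212), and the slot runs from (318,207) to (319,105).

Run:
```python
from h import *
np.set_printoptions(precision=1,suppress=True)
f=np.load('w2.npz'); c={k:f[k] for k in f.files}
W=[on_z(c,p,85) for p in [(107,261),(406,261),(436,22),(65,24)]]
a,t,R,e=fitpose([(-120,170),(-120,-170),(120,-170),(120,170)],W); print(np.degrees(a),t,'\n',e)
im=cv2.imread('pics/w2.png'); 
for n,z,p in [('cap',125,(321,179)),('green',107,(231,212)),('red',107,(176,213)),('knob',110,(408,84)),('slot0',85,(317,207)),('slot1',85,(319,105)),('plate bl',85,(288,218)),('plate tr',85,(352,91))]:
    w=on_z(c,p,z); print(n,w,R.T@(w[:2]-t))
cv2.imwrite('pics/w2c.png',cv2.resize(im[80:240,200:370],None,fx=3.5,fy=3.5,interpolation=cv2.INTER_CUBIC))
for n,l in [('home',(-45,-65)),('push-back start TCP',(15,-65)),('behind TCP',(-75,-65)),('green TCP',(-55,18.5))]: print(n,R@l+t)
```

```text
13.296646181710512 [591.5 -66.2] 
 [[-5.6  3.7]
 [-3.  -6.1]
 [ 5.5 -5.6]
 [ 3.1  8. ]]
cap [ 590.2 -130.1  125. ] [-16.  -61.9]
green [536.3 -57.6 107. ] [-51.7  21. ]
red [523.2  -6.1 107. ] [-52.7  74.2]
knob [ 683.1 -182.6  110. ] [  62.4 -134.4]
slot0 [ 554.4 -141.1   85. ] [-53.4 -64.4]
slot1 [ 651.4 -116.7   85. ] [ 46.7 -62.9]
plate bl [ 535.8 -114.7   85. ] [-65.4 -34.4]
plate tr [ 670.4 -143.3   85. ] [ 59.  -93.1]
home [ 562.7 -139.8]
push-back start TCP [ 621.1 -126. ]
behind TCP [ 533.5 -146.7]
green TCP [533.7 -60.8]
```

View pics/w2c.png

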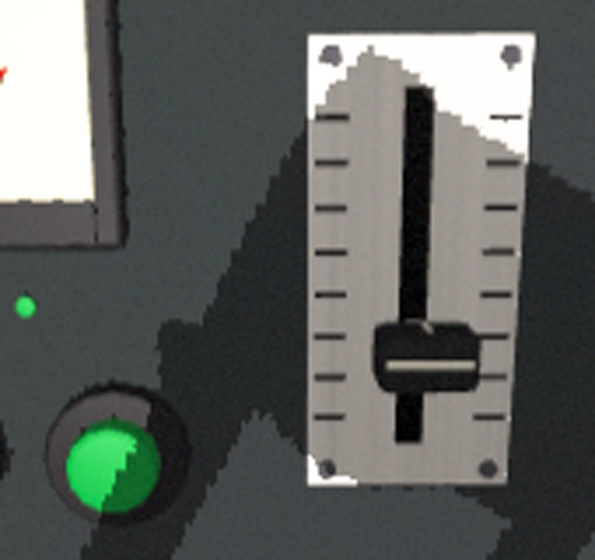

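Eight engraved lines are visible, with click 0 at crop row 417. The cap's white line at (430,365) puts the lever at click 2. I'll go beyond the lever and then lower to cap height.

drive_tool:
  commands:
    - {"xyz": [0.03,0.018,0],"dr": [0,0,0]}
    - {"xyz": [0.055,0.035,0.01],"dr": [0,0,0]}
    - {"xyz": [0.055,0.035,0.04],"dr": [0,0,0]}
    - {"xyz": [0.055,0.035,0.07],"dr": [0,0,0]}
    - {"xyz": [0.055,0.035,0.09],"dr": [0,0,0]}
    - {"xyz": [0.055,0.035,0.09],"dr": [0,0,0]}
    - {"xyz": [0.055,0.035,0.09],"dr": [0,0,0]}

```text
t: 3.6
tool_pos: [620.6, -123.5, 160.6]
orientation: [-3.141, 0.0, 0.232]
ft_force: [0.9, -0.4, 0.8]
gripper_width: -0.0
finger_force: 0.0
```

```bash
cat >> h.py <<'E'
T=np.array([591.5,-66.2]);A=np.radians(13.3);RA=np.array([[np.cos(A),-np.sin(A)],[np.sin(A),np.cos(A)]])
def loc(): 
    s=bot.sense(); return s['t'],RA.T@(s['tool_pos'][:2]-T),s['tool_pos'][2],s['ft_force'],s['ft_force'][:2]@RA
E
python3 - <<'E'
from h import *
np.set_printoptions(precision=1,suppress=True)
print(loc())
im,d=bot.grab_frame('wrist'); cv2.imwrite('pics/w3.png',im[:,:,::-1])
E
```

```text
(3.6, array([ 15.1, -62.5]), np.float64(160.6383069986806), array([ 0.9, -0.4,  0.8]), array([ 0.8, -0.5]))
```

View pics/w3.png

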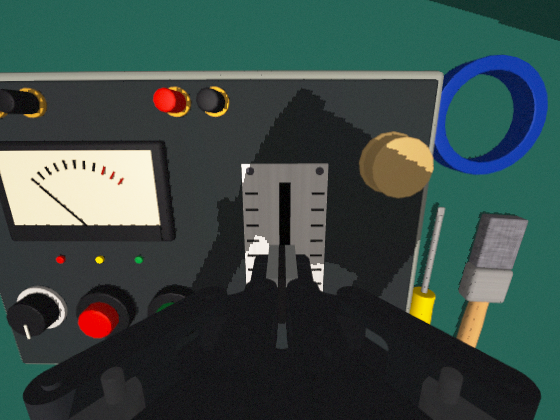

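The shut fingers (283,260) line up with the slot column (285). I'll lower to cap height and push towards the stop.

drive_tool:
  commands:
    - {"xyz": [0,0.001,0.015],"dr": [0,0,0]}
    - {"xyz": [0,0.001,0.029],"dr": [0,0,0]}
    - {"xyz": [0,0.001,0.029],"dr": [0,0,0]}
    - {"xyz": [-0.005,0.001,0.029],"dr": [0,0,0]}
    - {"xyz": [-0.01,0.001,0.029],"dr": [0,0,0]}
    - {"xyz": [-0.015,0.001,0.029],"dr": [0,0,0]}
    - {"xyz": [-0.017,0.001,0.029],"dr": [0,0,0]}

```text
t: 4.35
tool_pos: [604.1, -128.4, 131.8]
orientation: [3.141, -0.001, 0.233]
ft_force: [-0.4, -0.0, -0.1]
gripper_width: -0.1
finger_force: 0.0
```

drive_tool:
  commands:
    - {"xyz": [-0.002,0,0],"dr": [0,0,0]}
    - {"xyz": [-0.004,0,0],"dr": [0,0,0]}

```text
t: 4.55
tool_pos: [601.4, -129.1, 132.0]
orientation: [3.141, -0.003, 0.233]
ft_force: [6.5, 1.6, -2.7]
gripper_width: -0.3
finger_force: 3.2
```

drive_tool:
  commands:
    - {"xyz": [-0.002,0,0],"dr": [0,0,0]}
    - {"xyz": [-0.004,0,0],"dr": [0,0,0]}

```text
t: 4.75
tool_pos: [598.0, -129.9, 131.9]
orientation: [3.141, -0.003, 0.233]
ft_force: [1.4, -0.6, 0.0]
gripper_width: 0.4
finger_force: 1.0
```

drive_tool:
  commands:
    - {"xyz": [-0.002,0,0],"dr": [0,0,0]}
    - {"xyz": [-0.004,0,0],"dr": [0,0,0]}
    - {"xyz": [-0.006,0,0],"dr": [0,0,0]}

```text
t: 5.05
tool_pos: [590.7, -131.4, 131.2]
orientation: [-3.141, 0.0, 0.233]
ft_force: [3.5, 0.3, -1.4]
gripper_width: -0.1
finger_force: 1.7
```

drive_tool:
  commands:
    - {"xyz": [-0.002,0,0],"dr": [0,0,0]}
    - {"xyz": [-0.004,0,0],"dr": [0,0,0]}

```text
t: 5.25
tool_pos: [587.8, -132.0, 131.4]
orientation: [3.141, -0.002, 0.233]
ft_force: [9.1, 2.3, -4.5]
gripper_width: -0.0
finger_force: 4.2
```

drive_tool:
  commands:
    - {"xyz": [-0.0015,0,0],"dr": [0,0,0]}
    - {"xyz": [-0.003,0,0],"dr": [0,0,0]}

```text
t: 5.45
tool_pos: [583.7, -133.0, 131.2]
orientation: [-3.141, 0.001, 0.233]
ft_force: [0.2, 0.6, 1.0]
gripper_width: 0.1
finger_force: 0.0
```

drive_tool:
  commands:
    - {"xyz": [-0.001,0,0],"dr": [0,0,0]}
    - {"xyz": [-0.002,0,0],"dr": [0,0,0]}

```text
t: 5.65
tool_pos: [581.8, -133.6, 131.2]
orientation: [-3.141, 0.001, 0.233]
ft_force: [0.6, 0.9, 0.6]
gripper_width: 0.2
finger_force: 0.0
```

drive_tool:
  commands:
    - {"xyz": [-0.001,0,0],"dr": [0,0,0]}
    - {"xyz": [-0.002,0,0],"dr": [0,0,0]}

```text
t: 5.85
tool_pos: [580.4, -133.9, 131.4]
orientation: [3.142, -0.001, 0.233]
ft_force: [5.0, 1.1, -3.9]
gripper_width: -0.2
finger_force: 2.4
```

drive_tool:
  commands:
    - {"xyz": [-0.001,0,0],"dr": [0,0,0]}
    - {"xyz": [-0.001,0,0],"dr": [0,0,0]}

```text
t: 6.05
tool_pos: [580.3, -133.9, 131.4]
orientation: [3.141, -0.003, 0.233]
ft_force: [6.3, 0.4, -4.9]
gripper_width: 0.1
finger_force: 3.6
```

drive_tool:
  commands:
    - {"xyz": [-0.001,0,0],"dr": [0,0,0]}
    - {"xyz": [-0.001,0,0],"dr": [0,0,0]}

```text
t: 6.25
tool_pos: [580.1, -133.9, 131.5]
orientation: [3.141, -0.005, 0.233]
ft_force: [12.7, 1.2, -7.1]
gripper_width: -0.1
finger_force: 5.9
```

The force rose to 12.7 N with no travel, so the lever is on the stop. Next I back off, lift, go over to the robot's side and lower again.

drive_tool:
  commands:
    - {"xyz": [0.01,0,0],"dr": [0,0,0]}
    - {"xyz": [0.012,0,-0.02],"dr": [0,0,0]}
    - {"xyz": [0.012,0,-0.04],"dr": [0,0,0]}
    - {"xyz": [0.012,0,-0.04],"dr": [0,0,0]}
    - {"xyz": [-0.025,0,-0.04],"dr": [0,0,0]}
    - {"xyz": [-0.047,0,-0.04],"dr": [0,0,0]}
    - {"xyz": [-0.047,0,-0.04],"dr": [0,0,0]}
    - {"xyz": [-0.047,0,-0.03],"dr": [0,0,0]}

```text
t: 7.05
tool_pos: [533.3, -145.7, 162.1]
orientation: [3.14, -0.002, 0.232]
ft_force: [0.2, -0.1, 0.4]
gripper_width: -0.2
finger_force: 0.0
```

Run:
```python
from h import *
np.set_printoptions(precision=1,suppress=True)
print(loc())
im,d=bot.grab_frame('wrist'); cv2.imwrite('pics/w4.png',im[:,:,::-1])
```

```text
(7.05, array([-74.9, -63.9]), np.float64(162.1300924557466), array([ 0.2, -0.1,  0.4]), array([ 0.2, -0.1]))
```

View pics/w4.png

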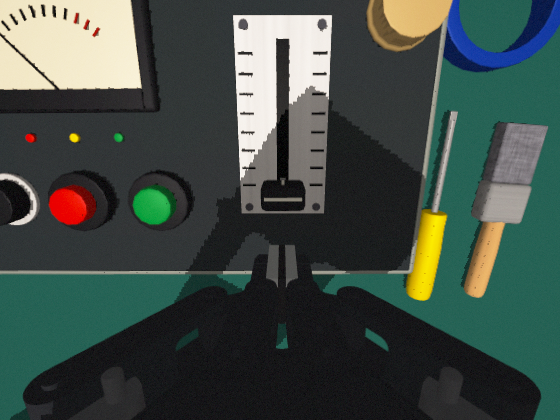

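The cap is home at (283,195), and the fingers are in front of it on the slot line. I lower and advance in small steps.

drive_tool:
  commands:
    - {"xyz": [0,0,0.015],"dr": [0,0,0]}
    - {"xyz": [0,0,0.03],"dr": [0,0,0]}
    - {"xyz": [0,0,0.03],"dr": [0,0,0]}
    - {"xyz": [0.004,0,0.03],"dr": [0,0,0]}
    - {"xyz": [0.008,0,0.03],"dr": [0,0,0]}
    - {"xyz": [0.01,0,0.03],"dr": [0,0,0]}
    - {"xyz": [0.011,0,0.03],"dr": [0,0,0]}

```text
t: 7.8
tool_pos: [543.9, -142.7, 132.0]
orientation: [3.141, -0.001, 0.233]
ft_force: [0.4, 0.1, -0.1]
gripper_width: 0.2
finger_force: 0.0
```

drive_tool:
  commands:
    - {"xyz": [0.001,0,0],"dr": [0,0,0]}
    - {"xyz": [0.002,0,0],"dr": [0,0,0]}

```text
t: 8.0
tool_pos: [545.1, -142.4, 131.5]
orientation: [3.141, 0.0, 0.233]
ft_force: [-3.3, -0.5, 2.7]
gripper_width: -0.1
finger_force: 1.6
```

drive_tool:
  commands:
    - {"xyz": [0.001,0,0],"dr": [0,0,0]}
    - {"xyz": [0.002,0,0],"dr": [0,0,0]}

```text
t: 8.2
tool_pos: [546.5, -142.0, 131.4]
orientation: [-3.142, 0.001, 0.233]
ft_force: [-5.6, -0.8, 5.7]
gripper_width: 0.2
finger_force: 3.2
```

drive_tool:
  commands:
    - {"xyz": [0.001,0,0],"dr": [0,0,0]}
    - {"xyz": [0.002,0,0],"dr": [0,0,0]}

```text
t: 8.4
tool_pos: [548.3, -141.6, 131.5]
orientation: [-3.142, 0.002, 0.233]
ft_force: [-6.9, -1.3, 5.6]
gripper_width: 0.1
finger_force: 3.2
```

drive_tool:
  commands:
    - {"xyz": [0.001,0,0],"dr": [0,0,0]}
    - {"xyz": [0.002,0,0],"dr": [0,0,0]}

```text
t: 8.6
tool_pos: [551.2, -140.8, 131.3]
orientation: [3.142, -0.001, 0.233]
ft_force: [-0.7, -0.6, -1.1]
gripper_width: -0.4
finger_force: 0.0
```

First click at TCP local x of about -58. Next one.

drive_tool:
  commands:
    - {"xyz": [0.002,0,0],"dr": [0,0,0]}
    - {"xyz": [0.004,0,0],"dr": [0,0,0]}
    - {"xyz": [0.005,0,0],"dr": [0,0,0]}

```text
t: 8.9
tool_pos: [556.1, -139.6, 131.3]
orientation: [-3.142, -0.0, 0.233]
ft_force: [-0.6, -0.4, 1.7]
gripper_width: -0.1
finger_force: 0.5
```

drive_tool:
  commands:
    - {"xyz": [0.001,0,0],"dr": [0,0,0]}
    - {"xyz": [0.002,0,0],"dr": [0,0,0]}

```text
t: 9.1
tool_pos: [557.3, -139.3, 131.3]
orientation: [-3.141, 0.001, 0.233]
ft_force: [-6.0, -0.7, 3.9]
gripper_width: -0.0
finger_force: 2.9
```

drive_tool:
  commands:
    - {"xyz": [0.001,0,0],"dr": [0,0,0]}
    - {"xyz": [0.002,0,0],"dr": [0,0,0]}

```text
t: 9.3
tool_pos: [559.0, -138.9, 131.2]
orientation: [-3.141, 0.002, 0.233]
ft_force: [-7.6, -0.6, 4.7]
gripper_width: -0.2
finger_force: 3.6
```

drive_tool:
  commands:
    - {"xyz": [0.001,0,0],"dr": [0,0,0]}
    - {"xyz": [0.002,0,0],"dr": [0,0,0]}

```text
t: 9.5
tool_pos: [561.3, -138.4, 131.3]
orientation: [-3.141, 0.001, 0.233]
ft_force: [-1.7, -0.7, 0.2]
gripper_width: 0.0
finger_force: 0.7
```

drive_tool:
  commands:
    - {"xyz": [0.001,0,0],"dr": [0,0,0]}
    - {"xyz": [0.002,0,0],"dr": [0,0,0]}
    - {"xyz": [0.003,0,0],"dr": [0,0,0]}

```text
t: 9.8
tool_pos: [564.9, -137.6, 131.3]
orientation: [3.141, -0.0, 0.233]
ft_force: [-0.4, -0.9, -0.6]
gripper_width: 0.2
finger_force: 0.0
```

drive_tool:
  commands:
    - {"xyz": [0.001,0,0],"dr": [0,0,0]}
    - {"xyz": [0.002,0,0],"dr": [0,0,0]}
    - {"xyz": [0.003,0,0],"dr": [0,0,0]}

```text
t: 10.1
tool_pos: [567.6, -136.9, 131.2]
orientation: [-3.142, 0.0, 0.233]
ft_force: [-0.0, 1.1, 0.3]
gripper_width: 0.1
finger_force: 0.3
```

drive_tool:
  commands:
    - {"xyz": [0.001,0,0],"dr": [0,0,0]}
    - {"xyz": [0.002,0,0],"dr": [0,0,0]}

```text
t: 10.3
tool_pos: [569.0, -136.6, 131.3]
orientation: [-3.141, 0.001, 0.233]
ft_force: [-6.2, -0.9, 4.3]
gripper_width: 0.4
finger_force: 2.9
```

drive_tool:
  commands:
    - {"xyz": [0.001,0,0],"dr": [0,0,0]}
    - {"xyz": [0.0015,0,0],"dr": [0,0,0]}

```text
t: 10.5
tool_pos: [570.2, -136.3, 131.3]
orientation: [-3.141, 0.002, 0.233]
ft_force: [-6.0, -0.4, 4.0]
gripper_width: 0.2
finger_force: 3.1
```

drive_tool:
  commands:
    - {"xyz": [0.001,0,0],"dr": [0,0,0]}
    - {"xyz": [0.0015,0,0],"dr": [0,0,0]}

```text
t: 10.7
tool_pos: [571.6, -135.9, 131.3]
orientation: [-3.141, 0.002, 0.233]
ft_force: [-5.6, -0.8, 3.5]
gripper_width: -0.2
finger_force: 2.8
```

drive_tool:
  commands:
    - {"xyz": [0.001,0,0],"dr": [0,0,0]}
    - {"xyz": [0.001,0,0],"dr": [0,0,0]}

```text
t: 10.9
tool_pos: [573.6, -135.5, 131.3]
orientation: [3.142, -0.001, 0.233]
ft_force: [-0.4, -0.4, -0.2]
gripper_width: -0.2
finger_force: 0.0
```

The third click has snapped in. I'll back off, lift, and hover in front of the green key to check both.

drive_tool:
  commands:
    - {"xyz": [-0.015,0,0],"dr": [0,0,0]}
    - {"xyz": [-0.03,0,-0.01],"dr": [0,0,0]}
    - {"xyz": [-0.046,0,-0.04],"dr": [0,0,0]}
    - {"xyz": [-0.046,0,-0.06],"dr": [0,0,0]}
    - {"xyz": [-0.046,-0.03,-0.06],"dr": [0,0,0]}
    - {"xyz": [-0.046,-0.06,-0.06],"dr": [0,0,0]}
    - {"xyz": [-0.046,-0.082,-0.06],"dr": [0,0,0]}
    - {"xyz": [-0.046,-0.082,-0.06],"dr": [0,0,0]}

```text
t: 11.7
tool_pos: [509.5, -64.1, 191.4]
orientation: [-3.141, -0.001, 0.235]
ft_force: [0.2, -0.2, -0.7]
gripper_width: -0.2
finger_force: 0.0
```

Run:
```python
from h import *
np.set_printoptions(precision=1,suppress=True)
print(loc(), bot.sense()['tool_pos'])
c=bot.camera_info('wrist'); im,d=bot.grab_frame('wrist'); cv2.imwrite('pics/w5.png',im[:,:,::-1])
np.savez('w5.npz',d=d,**{k:np.array(v) for k,v in c.items()})
for n,z in [('lever_cap',115),('start_key_top',107),('stop_key_top',107)]:
    for r in bot.pinpoint('wrist',n)[:2]:
        p=r['pixel']; w=on_z(c,p,z); print(n,round(r['p'],2),np.array(p),w,at_depth(c,p,d),RA.T@(w[:2]-T))
```

```text
(11.7, array([-79.3,  20.9]), np.float64(191.37745127755883), array([ 0.2, -0.2, -0.7]), array([ 0.2, -0.3])) [509.5 -64.1 191.4]
lever_cap 0.7 [408.6 129.1] [ 595.2 -129.4  115. ] [ 594.5 -125.7  123.8] [-11.  -62.3]
start_key_top 0.9 [282. 192.] [531.8 -57.9 107. ] [531.5 -57.9 106.1] [-56.2  21.8]
start_key_top 0.45 [208.1 188.8] [521.5  -4.6 107. ] [521.2  -4.4 106. ] [-53.9  76. ]
stop_key_top 0.7 [206.7 192. ] [518.9  -4.  107. ] [518.6  -3.8 105.9] [-56.4  77.2]
```

View pics/w5.png

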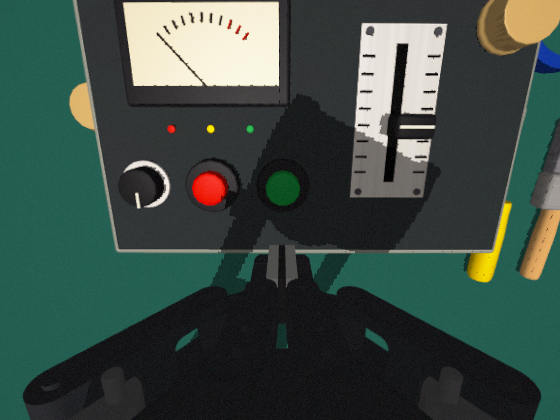

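The lever is at local x of about -11, which is click 3. The green key (282,188) lies straight ahead of the fingers. I move over it and press.

drive_tool:
  commands:
    - {"xyz": [0.024,-0.001,0],"dr": [0,0,0]}
    - {"xyz": [0.024,-0.001,0.02],"dr": [0,0,0]}
    - {"xyz": [0.024,-0.001,0.045],"dr": [0,0,0]}
    - {"xyz": [0.024,-0.001,0.059],"dr": [0,0,0]}
    - {"xyz": [0.024,-0.001,0.062],"dr": [0,0,0]}
    - {"xyz": [0.024,-0.001,0.062],"dr": [0,0,0]}

```text
t: 12.5
tool_pos: [532.6, -60.2, 129.0]
orientation: [-3.141, 0.001, 0.232]
ft_force: [-0.0, -0.1, 0.9]
gripper_width: -0.0
finger_force: 0.0
```

drive_tool:
  commands:
    - {"xyz": [0,0,0.002],"dr": [0,0,0]}
    - {"xyz": [0,0,0.004],"dr": [0,0,0]}
    - {"xyz": [0,0,0.005],"dr": [0,0,0]}

```text
t: 12.8
tool_pos: [533.5, -60.1, 125.2]
orientation: [3.141, -0.002, 0.233]
ft_force: [0.1, -0.3, 1.8]
gripper_width: 0.3
finger_force: 0.9
```

drive_tool:
  commands:
    - {"xyz": [0,0,0.001],"dr": [0,0,0]}
    - {"xyz": [0,0,0.002],"dr": [0,0,0]}
    - {"xyz": [0,0,0.002],"dr": [0,0,0]}

```text
t: 13.1
tool_pos: [533.5, -60.0, 122.9]
orientation: [3.141, -0.002, 0.233]
ft_force: [1.2, -1.6, 3.3]
gripper_width: -0.1
finger_force: 1.6
```

drive_tool:
  commands:
    - {"xyz": [0,0,0.001],"dr": [0,0,0]}
    - {"xyz": [0,0,0.002],"dr": [0,0,0]}
    - {"xyz": [0,0,0.002],"dr": [0,0,0]}

```text
t: 13.4
tool_pos: [533.3, -60.0, 120.6]
orientation: [3.141, -0.001, 0.233]
ft_force: [2.8, -0.7, 3.5]
gripper_width: -0.0
finger_force: 2.2
```

drive_tool:
  commands:
    - {"xyz": [0,0,0.001],"dr": [0,0,0]}
    - {"xyz": [0,0,0.001],"dr": [0,0,0]}

```text
t: 13.6
tool_pos: [533.3, -60.0, 120.0]
orientation: [3.141, -0.001, 0.233]
ft_force: [1.8, -1.1, 7.1]
gripper_width: -0.1
finger_force: 3.8
```

drive_tool:
  commands:
    - {"xyz": [0,0,0.001],"dr": [0,0,0]}
    - {"xyz": [0,0,0.001],"dr": [0,0,0]}

```text
t: 13.8
tool_pos: [533.4, -60.0, 119.9]
orientation: [3.141, -0.001, 0.233]
ft_force: [-1.8, -0.7, 14.7]
gripper_width: -0.1
finger_force: 7.4
```

The key bottomed out (14.7 N with no more travel). I lift clear and take a last look.

drive_tool:
  commands:
    - {"xyz": [0,0,-0.01],"dr": [0,0,0]}
    - {"xyz": [0,0,-0.04],"dr": [0,0,0]}
    - {"xyz": [-0.02,0,-0.08],"dr": [0,0,0]}
    - {"xyz": [-0.04,0,-0.12],"dr": [0,0,0]}
    - {"xyz": [-0.04,0,-0.12],"dr": [0,0,0]}
    - {"xyz": [-0.04,0,-0.12],"dr": [0,0,0]}
    - {"xyz": [-0.04,0,-0.12],"dr": [0,0,0]}

```text
t: 14.5
tool_pos: [492.9, -68.7, 236.5]
orientation: [-3.14, 0.003, 0.233]
ft_force: [-0.1, -0.1, -1.6]
gripper_width: -0.0
finger_force: 0.0
```

Run:
```python
from h import *
np.set_printoptions(precision=1,suppress=True)
print(loc())
c=bot.camera_info('wrist'); im,d=bot.grab_frame('wrist'); cv2.imwrite('pics/w6.png',im[:,:,::-1])
for n,z in [('lever_cap',115),('start_key_top',107),('stop_key_top',107)]:
    for r in bot.pinpoint('wrist',n)[:1]:
        p=r['pixel']; w=on_z(c,p,z); print(n,round(r['p'],2),np.array(p),at_depth(c,p,d),RA.T@(w[:2]-T))
```

```text
(14.5, array([-96.5,  20.2]), np.float64(236.47414960986697), array([-0.1, -0.1, -1.6]), array([-0.1, -0.1]))
lever_cap 0.76 [387.2 104. ] [ 594.3 -126.5  124.5] [-10.7 -62.6]
start_key_top 0.71 [280.8 158.2] [532.9 -57.2 105.7] [-54.8  22.2]
stop_key_top 0.95 [219.3 157.5] [521.3  -5.1 106.2] [-54.2  75.4]
```

View pics/w6.png

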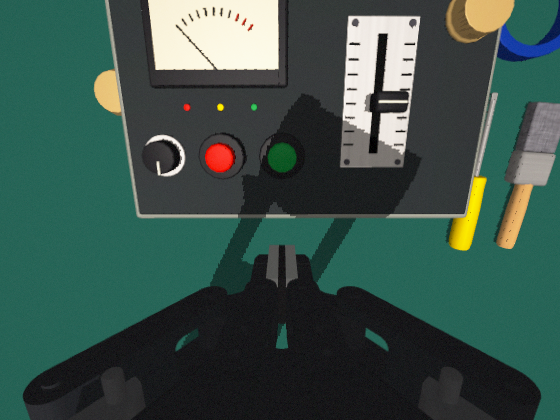

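The lever is still in click 3 at (389,102). Both keys are up, green at (282,157) and red at (220,156), and the loose things have not moved. I'm handing in the job.

```bash
python3 -c "
from bench import bot
print(bot.job_done())"
```

```text
the job is handed in; nothing more can be done
None
```

I pushed the lever home to its stop, left it in the third click, pressed the green start key fully down and let it come back up, then handed in the job at about 14.6 s; no verdict was returned.

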